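Discharge the rod and hold the generator lever at its third click

TASK

Take the insulated rod out of its stand and dip its tip well down into the steel discharge cup to clear its static. Then press the generator's sprung lever down with the rod's tip, past the first two clicks into the third but not on to the bottom stop, and finish while still holding it there with the rod, because the lever springs back up if let go. Keep fingers and arm off the generator, and do not push the cup or the other things on the bench around.

Things in the scene. Friction and masses are not known exactly. Their poses are not given: they have to be found in the camera images.
- rod: insulated operating rod, 181 mm long, about 140 g, standing upright in the stand. Origin: centre of its bottom end; z runs up the rod. From the bottom: brass nose and white round shaft, 16 mm diameter, up to 107 mm; thin black guard disc, 36 mm diameter, 107 to 112 mm; black square handle 22 x 22 mm, 111 to 181 mm, its flats facing the body's x and y axes
- rod_tip (a point): centre of the rod's bottom end (the nose, its end flat 10 mm across)
- rod_grip (a point): centre of the rod's handle, 150 mm above the tip, a good place to grip across two opposite flats
- stand: grey block 85 x 85 x 55 mm with a round upright hole, 20 mm wide and 45 mm deep, in the middle of its top, where the rod stands (tip 10 mm above the table). Fixed. Origin: centre of the underside
- cup: steel discharge cup, loose, about 400 g, an upright cylinder 54 mm outside and 48 mm inside diameter, 50 mm tall, inner floor 5 mm above the table, with a thin foot 68 mm across. Origin: centre of the underside
- cup_rim (a point): centre of the cup's mouth, 50 mm above the table
- generator: plasma generator, a fixed grey box 240 (x) x 160 (y) x 190 mm (z). Origin: centre of the underside. A dark steel push-down lever sticks out of a slot in its end panel on its +y side (robot's left)
- lever_pad (a point): centre of the top face of the lever's square dark steel pad, which moves with the lever. Pad 46 x 46 mm with a raised rim 3 mm wide and 5 mm high (40 x 40 mm clear inside); at rest 115 mm above the table, 48 mm out from the end panel; nothing under it
- lever_rest (a point): fixed point on the generator where lever_pad is when the lever is at rest (generator frame: 0, 128, 115 mm)
- lever (a joint): how far the lever is pressed straight down, m: 0 at rest, bottom stop at 0.054. Clicks (soft spots) at 0.014, 0.028 and 0.042 (the third); humps between, at 0.007, 0.021, 0.035, 0.049. It springs back to 0 when let go, pushing up with 4 N at the top to 7 N at the bottom, 1 to 2 N more coming onto a hump, only 2.5 to 4 N just past it. Marks beside the slot show the clicks, the lowest is longest
- bottle: small closed amber glass bottle, 38 mm across, 80 mm tall. Bystander. Origin: centre of the underside
- vblock: dark steel V-block with a clamp screw, 50 x 45 x 44 mm. Bystander. Origin: on the underside
- petri: closed flat glass petri dish, 64 mm across, 16 mm tall. Bystander. Origin: centre of the underside
- dish: small open clear glass dish, 60 mm across, 35 mm tall (not the discharge cup). Bystander. Origin: centre of the underside
- case: flat black instrument case, 80 x 150 x 18 mm. Bystander. Origin: centre of the underside
- hexkey: small hex key with a red handle, 110 mm long, lying flat. Bystander. Origin: on the underside

How it is judged:
On the way, in this order (a step that is already met when the one before it is completed fails the run):
1. the held rod's tip is at least 15 mm below the cup's rim, inside the cup (horizontal distance between rod_tip and cup_rim below 0.022 m and z of rod_tip in the frame of cup_rim below -0.015 m and angle between cup's own z axis and vertical below 0.2 rad and contact force between the fingers and rod above 1 N), for 0.1 s.
2. the lever is held in its third click by the tip of the held rod (value of joint lever between 0.0365 and 0.0475 m and contact force between rod and generator above 1.5 N and distance between rod_tip and lever_pad below 0.025 m and contact force between each of the arm, the fingers and generator below 0.5 N and contact force between the fingers and rod above 1 N), for 0.3 s.
At the end, for the whole second after the job is handed in: Lever still (under 10 mm/s), 36.5 to 47.5 mm down, pushed with over 1.5 N by the rod, its tip within 25 mm of the pad centre, leaning under 0.5 rad and gripped with over 1 N; fingers and arm off the generator (under 0.5 N); cup upright within 0.1 rad, clear of the rod (all of step 2 and velocity of joint lever between -0.01 and 0.01 m/s and angle between rod's own z axis and vertical below 0.5 rad and angle between cup's own z axis and vertical below 0.1 rad and contact force between rod and cup below 0.1 N); the arm keeps its last pose, push and grip.
It fails at once if the discharge cup is pushed more than 40 mm or tipped (distance of cup from where it was at the start of the episode above 0.04 m or angle between cup's own z axis and vertical above 0.4 rad).
It fails at once if a bystander is moved more than 30 mm (distance of any of bottle, vblock, petri, dish, case, hexkey from where it was at the start of the episode above 0.03 m).
It fails at once if fingers or arm press on the generator (contact force between any of the fingers, the arm and generator above 2 N).
It also fails if it takes over 51 s, if anything falls off the work surface, if the arm or the gripper's body presses on something with over 40 N, if the wrist force passes 120 N, or if a joint passes its speed limit or range.

ROBOT

A 6-joint arm with a two-finger parallel gripper is mounted at the origin on the work surface. World frame = base frame: x ahead of the robot, y to its left, z up, the work surface at z = 0. Lengths are in m, angles in rad, forces in N, time in s.
With the tool pointing down it reaches from about 0.35 to 0.8 m from the base axis. Payload 7.3 kg.
Tool frame: the origin (TCP) lies between the finger pads; the fingertips stand 25 mm ahead of it and the grasp point (between the pads) lies 6 mm ahead of it (r.tip_extent is the distance from the TCP to the fingertips, in m); z points along the fingers, y is the direction in which the jaws open and shut (so a half turn about z gives the same grasp; the last joint's range is limited). The gripper opens to 85 mm and grips with 20 to 120 N. Pads are 22 mm wide; open, the fingers measure 114 mm over their backs; the gripper's body (76 mm by 85 mm) begins 54 mm behind the grasp point. The pads swing forward as they close: fully open they stand 13 mm farther back than shut.
Start: joints at [0.964, 0.342, 1.524, -0, 1.275, -0.146], TCP at [0.233, 0.47, 0.256] pointing down, gripper open.
Joint ranges: [-2.53, 2.53], [-0.77, 2.02], [0.04, 2.7], [-1, 4.14], [0.28, 2.66], [-3.11, 3.11]. Speed limits (rad/s): [2.57, 2.57, 3.14, 3.14, 3.14, 3.14].

INTERFACE

Orientations are given as a unit quaternion [x, y, z, w].
In Python, from workcell import r, command_gripper, optics gives the robot as it stands. The module is installed in compiled form; this text tells all that it offers. Calls block until the motion is done:
- r.reach(position, orientation): joint-space move of the TCP to a pose.
- r.move_straight(position, orientation=None, speed=0.15, max_force=None): straight line of the TCP; orientation=None keeps the orientation; speed is the mean speed in m/s. With max_force (N) it stops when the force on the tool has changed by that much, and returns True; else False.
- r.movej(angles): joint-space move.
- command_gripper(opening, force=None): finger opening in m; force is the grip in N (None keeps the last); returns when the fingers have stopped.
- r.hold(seconds).
- r.solve_ik(position, orientation): joint angles nearest the present ones, or None.
- r.read_state(): the state.
- optics.get_image(name): name is "side" or "top" or "wrist"; returns (picture, depth): 400x640x3 uint8, red, green, blue; 400x640 float32, m along the optical axis (not along the pixel's ray), 0 where there is no reading.
- optics.camera_model(name): a dict with "K" (3x3 intrinsics, pixels), "R" (3x3) and "t" (3): a world point X has camera coordinates R X + t; the wrist camera has in their place "tool_from_camera" (4x4, takes a point from camera to tool coordinates, whose origin is the TCP and whose axes are the flange's). Camera axes: x right, y down, z forward; pixel columns grow to the right and rows downward; lengths in m; the calibration is good to about 2 mm. A picture is of the moment at which its call begins: read the wrist's pose just before it. camera_model takes no time and is no camera call.
A pose or a line that the arm cannot do raises r.PlanningError and nothing moves.
- r.finish_job(): hands the job in, once; it reports no verdict.
The state is a dict: "time_s": time; "joint_positions": joint angles; "dq": joint speeds; "tau": joint torques, N m; "eef_pos": TCP position; "eef_rot": TCP orientation; "contact_force": force on the tool from outside, world axes, zero at the start; "torque": the same for the moment, N m; "grip_width": finger opening in m.
Only numpy, scipy, OpenCV 4.12 (cv2) and the standard library are available. Lean on these libraries where they do the work, as an engineer would, in place of code of your own. Each camera call takes 0.05 s, during which the arm holds its last target. There are 200 camera calls.

## Working session

There is one attempt and no reset: what is moved stays moved. The work goes in short steps, each a Python script; the robot and the scene stay as the last script left them, time stands still between calls to the robot, and variables do not carry over. Pictures are saved under pics/ and viewed, about 8 in all and at most 12, crops included, and the job is handed in when it is done.

```bash
mkdir -p pics; cat > h.py <<'E'
import numpy as np, cv2
from workcell import r, command_gripper, optics
def shot(n,f):
    im,d=optics.get_image(n); cv2.imwrite(f'pics/{f}.png',im[:,:,::-1]); np.save(f'pics/{f}.npy',d); return im,d
def unproj(n,u,v,z):  # depth z along axis -> world
    m=optics.camera_model(n); K,R,t=map(np.array,(m['K'],m['R'],m['t']))
    p=np.linalg.inv(K)@np.array([u,v,1.])*z
    return R.T@(p-t)
def ray(n,u,v,h):  # onto plane z=h
    m=optics.camera_model(n); K,R,t=map(np.array,(m['K'],m['R'],m['t']))
    c=-R.T@t; d=R.T@np.linalg.inv(K)@np.array([u,v,1.]); return c+d*(h-c[2])/d[2]
E
python3 - <<'E'
from h import *
for n in('top','side'):
    shot(n,n+'0'); m=optics.camera_model(n); print(n,m['K'],-np.array(m['R']).T@m['t'],m['R'])
s=r.read_state(); print(s['eef_pos'],s['eef_rot'],s['time_s'],s['contact_force'],r.tip_extent)
E
```

```text
top [[394.00151518   0.         319.48590583]
 [  0.         394.00151518 206.66339434]
 [  0.           0.           1.        ]] [ 0.47081541 -0.00722342  0.87501354] [[ 0.01352951 -0.99979642 -0.01496912]
 [-0.9892123  -0.01119944 -0.14606026]
 [ 0.14586288  0.01678377 -0.98916244]]
side [[403.88567728   0.         315.93376606]
 [  0.         403.88567728 201.22775276]
 [  0.           0.           1.        ]] [ 0.27196384 -0.78432228  0.71031001] [[ 0.92052052 -0.39069259 -0.00113274]
 [-0.22114572 -0.51865241 -0.82588997]
 [ 0.32208159  0.76049916 -0.56383018]]
[0.23321492 0.46999434 0.25570567] [ 2.28353886e-01  9.73577946e-01 -6.38567460e-04 -2.77598951e-04] 0.1 [ 0.67124912 -0.42362888 -0.79375519] 0.025
```

View pics/top0.png

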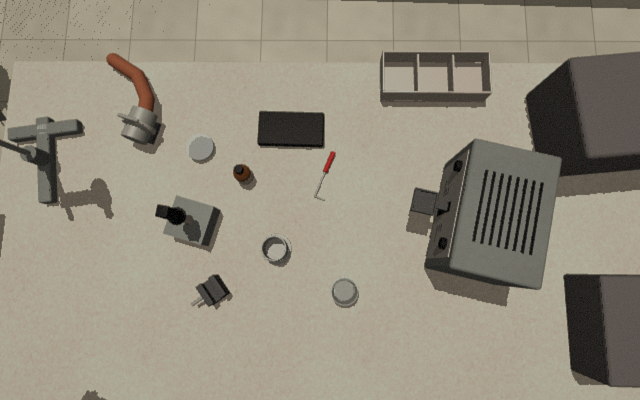

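View pics/side0.png

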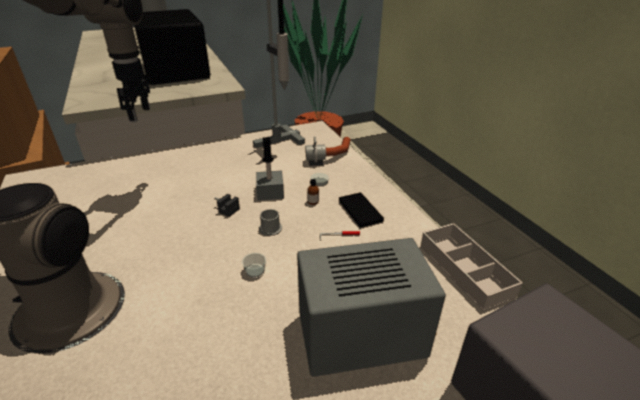

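The top view shows the rod in its stand (handle about (163,211), guard disc (176,216)), the steel cup at (275,249), the glass dish at (344,292), and the lever pad at (424,201). The side view agrees: cup at (270,220), dish at (254,265). Next I'll measure from zoomed crops.

```bash
python3 - <<'E'
from h import *
im=cv2.imread('pics/top0.png'); d=np.load('pics/top0.npy')
a=cv2.resize(im[180:280,140:300],None,fx=5,fy=5,interpolation=cv2.INTER_CUBIC)[:, :800]
cv2.imwrite('pics/cropA.png',a)
b=cv2.resize(im[170:270,400:480],None,fx=6,fy=6,interpolation=cv2.INTER_CUBIC); cv2.imwrite('pics/cropB.png',b)
for n,(u,v) in dict(handle=(161,211),disc=(177,217),stand=(200,215),cup=(275,249),pad=(424,201)).items(): print(n,d[v,u],unproj('top',u,v,d[v,u]))
# height classes: centroids by world-z band
m=optics.camera_model('top');K,R,t=map(np.array,(m['K'],m['R'],m['t']))
v,u=np.mgrid[0:400,0:640]; P=(np.stack([u,v,np.ones_like(u)],-1)@np.linalg.inv(K).T*d[...,None]-t)@R
def st(n,u0,u1,v0,v1,z0,z1):
    p=P[v0:v1,u0:u1].reshape(-1,3); p=p[(p[:,2]>z0)&(p[:,2]<z1)]
    print(n,len(p),p.mean(0),p.min(0),p.max(0))
    print(cv2.minAreaRect((p[:,:2]*1000).astype(np.float32)))
st('standtop',150,230,185,255,.045,.065)
st('handletop',145,200,195,235,.178,.2)
st('disc',145,200,195,235,.108,.128)
st('cuprim',255,300,230,270,.04,.06)
st('pad',400,440,180,225,.105,.13)
st('gentop',400,580,120,300,.18,.2)
for n,a in dict(bottle=(230,255,160,188,.05,.09),petri=(185,220,135,165,.008,.03),vb=(190,235,270,310,.02,.06),dish=(328,362,275,310,.02,.05)).items(): st(n,*a)
E
```

```text
handle 0.6936294 [0.5606632  0.28328629 0.19196285]
disc 0.7406849 [0.55600764 0.27279569 0.14352724]
stand 0.82945323 [0.57103769 0.25799227 0.05575153]
cup 0.86716855 [0.50380386 0.10417767 0.00509875]
pad 0.76516587 [ 0.59605068 -0.19718689  0.11670837]
standtop 1374 [0.55940583 0.27668879 0.05529842] [0.5101662  0.23121353 0.04524239] [0.61379781 0.33449233 0.06487142]
((561.6912841796875, 282.8602600097656), (86.29309844970703, 85.0024642944336), 74.25203704833984)
handletop 188 [0.56107321 0.28076701 0.1898768 ] [0.54953211 0.27070755 0.17808071] [0.57330748 0.29433027 0.19527484]
((561.5584106445312, 282.38677978515625), (22.40441131591797, 21.963260650634766), 81.8414535522461)
disc 113 [0.55868551 0.27620628 0.1224912 ] [0.54473538 0.26496522 0.11806929] [0.57819793 0.2964724  0.12798128]
((560.0541381835938, 278.82568359375), (27.18693733215332, 34.745269775390625), 70.86993408203125)
cuprim 141 [0.50436293 0.10238942 0.04936049] [0.47917093 0.07559865 0.04006578] [0.5313072  0.12799314 0.05431365]
((505.275146484375, 101.79563903808594), (52.088462829589844, 52.41138458251
[... 653 characters left out ...]
5215, 33.38318634033203), 37.20494079589844)
petri 588 [0.73162591 0.2811364  0.01639434] [0.70126638 0.24978217 0.00819821] [0.76014821 0.31324534 0.02091676]
((730.6344604492188, 281.4713134765625), (58.84435272216797, 63.166465759277344), 1.3054322004318237)
vb 635 [0.41380438 0.23317916 0.03658789] [0.381515   0.19953784 0.02000079] [0.44848343 0.27351683 0.04836226]
((407.0268859863281, 243.62112426757812), (49.94001007080078, 75.96985626220703), 36.18608093261719)
dish 236 [ 0.41596568 -0.0481175   0.03208849] [ 0.38881574 -0.07571174  0.02011644] [ 0.44624494 -0.01730589  0.03917105]
((417.51812744140625, -46.51423645019531), (57.32018280029297, 58.42268753051758), 0.6107946634292603)
```

View pics/cropA.png

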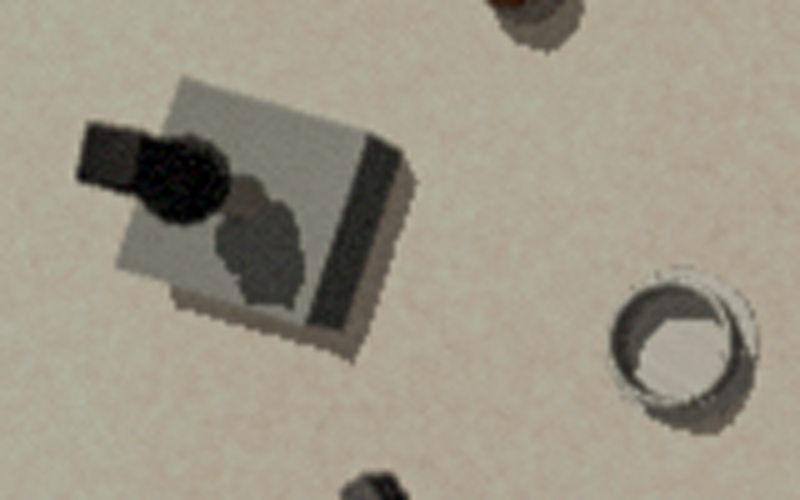

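View pics/cropB.png

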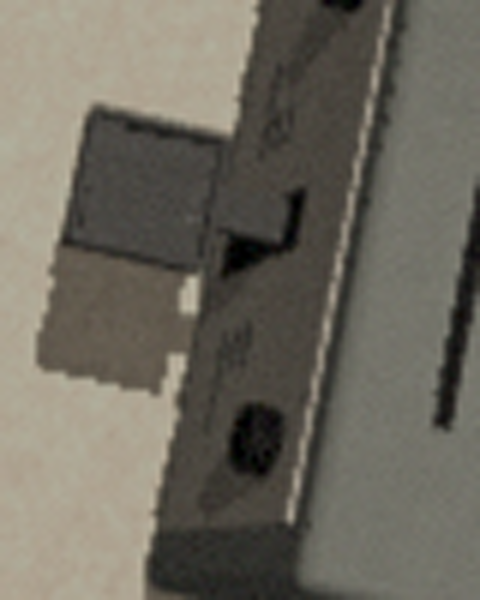

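The depth bands give the stand at (0.562,0.283), the handle yaw near 82°, the cup at (0.505,0.102), and the pad at (0.596,-0.196) with generator yaw about -13°. I'll move above the rod and take one close look with the wrist camera.

```bash
cat >> h.py <<'E'
from scipy.spatial.transform import Rotation as Ro
def down(a):  # tool z down, tool y (jaw) at world angle a deg
    a=np.radians(a); y=np.array([np.cos(a),np.sin(a),0]); z=np.array([0,0,-1.]); x=np.cross(y,z)
    return Ro.from_matrix(np.c_[x,y,z]).as_quat()
def wristP(d,s):
    m=optics.camera_model('wrist'); K=np.array(m['K']); T=np.array(m['tool_from_camera'])
    v,u=np.mgrid[0:d.shape[0],0:d.shape[1]]
    p=np.stack([u,v,np.ones_like(u)],-1)@np.linalg.inv(K).T*d[...,None]
    p=p@T[:3,:3].T+T[:3,3]
    return p@Ro.from_quat(s['eef_rot']).as_matrix().T+s['eef_pos']
E
python3 - <<'E'
from h import *
q=down(82)
for p in ([.5615,.2825,.31],[.5615,.2825,.166],[.505,.102,.17],[.596,-.196,.32],[.596,-.196,.22]): print(r.solve_ik(p,q))
command_gripper(.06,40)
r.reach([.5615,.2825,.31],q)
s=r.read_state(); im,d=shot('wrist','w1'); P=wristP(d,s)
print(s['time_s'],s['eef_pos'])
def st(n,z0,z1,c,R):
    p=P.reshape(-1,3); p=p[(d.ravel()>0)&(p[:,2]>z0)&(p[:,2]<z1)&(np.hypot(*(p[:,:2]-c).T)<R)]
    if len(p): print(n,len(p),p.mean(0),cv2.minAreaRect((p[:,:2]*1000).astype(np.float32)))
st('handletop',.182,.2,[.5615,.2825],.03)
st('standtop',.045,.065,[.5615,.2825],.09)
E
```

```text
[ 3.44288989e-01  5.10242672e-01  1.11243641e+00 -4.44089210e-16
  1.51891357e+00 -1.08688100e+00]
[ 3.44288989e-01  6.06985372e-01  1.34438915e+00 -4.44089210e-16
  1.19021813e+00 -1.08688100e+00]
[ 5.04574157e-02  4.11896121e-01  1.67659689e+00 -4.44089210e-16
  1.05309965e+00 -1.38071257e+00]
[-4.39793496e-01  5.04428001e-01  1.09554296e+00 -4.44089210e-16
  1.54162170e+00 -1.87096348e+00]
[-4.39793496e-01  5.58628519e-01  1.27533702e+00 -4.44089210e-16
  1.30762712e+00 -1.87096348e+00]
1.9 [0.56075713 0.2833514  0.30991535]
handletop 769 [0.5604464  0.28180311 0.19077962] ((561.5083618164062, 281.7148742675781), (21.876564025878906, 21.955677032470703), 81.82041931152344)
standtop 3675 [0.55412433 0.28248614 0.05523087] ((561.7976684570312, 281.3860168457031), (85.09549713134766, 85.28167724609375), 74.21231842041016)
```

View pics/w1.png

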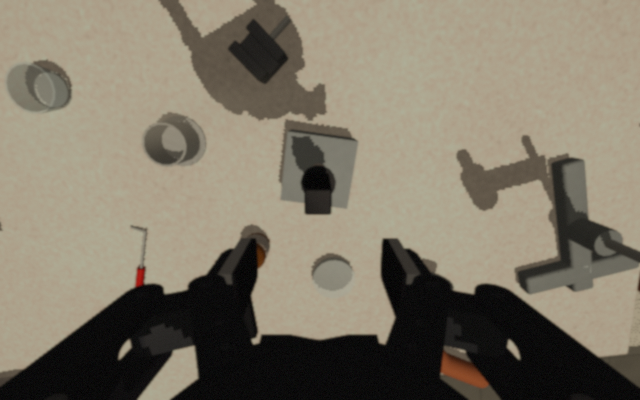

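The wrist view shows the handle top at about (318,203), square between the jaws. It agrees with the top view: (0.5615,0.282), yaw 81.8°. I'll grasp and lift.

```bash
python3 - <<'E'
from h import *
q=down(81.8)
print(r.move_straight([.5615,.282,.167],q,speed=.1,max_force=15))
command_gripper(.0,60)
s=r.read_state(); print(s['time_s'],s['eef_pos'],s['grip_width'],s['contact_force'])
p=np.array(s['eef_pos'])
print(r.move_straight([p[0],p[1],.245],q,speed=.08))
s=r.read_state(); print(s['time_s'],s['eef_pos'],s['grip_width'],s['contact_force'])
im,d=shot('wrist','w2'); P=wristP(d,s)
b=(np.hypot(P[...,0]-p[0],P[...,1]-p[1])<.05)&(P[...,2]>.07)&(P[...,2]<.2)&(d>0)
print(b.sum(), P[b].min(0) if b.any() else 0)
im2,_=shot('side','s2')
m=optics.camera_model('side')
x=np.array(m['R'])@np.array([p[0],p[1],.15])+m['t']; u=(m['K']@x/x[2])[:2].astype(int); print(u)
cr=im2[max(u[1]-80,0):u[1]+80,u[0]-80:u[0]+80,::-1]
cr=cv2.resize(cr,(480,480),interpolation=cv2.INTER_CUBIC); cv2.imwrite('pics/c2.png',cr)
E
```

```text
False
3.9583 [0.56163312 0.28208798 0.16738933] 0.021635787975794782 [-0.69876406  0.13002856  1.84007732]
False
5.0833 [0.56137142 0.28196673 0.24426389] 0.021620191335691923 [-0.00509715  0.23797616 -1.81681544]
1170 [0.54313351 0.26462071 0.09175951]
[266 150]
```

View pics/c2.png

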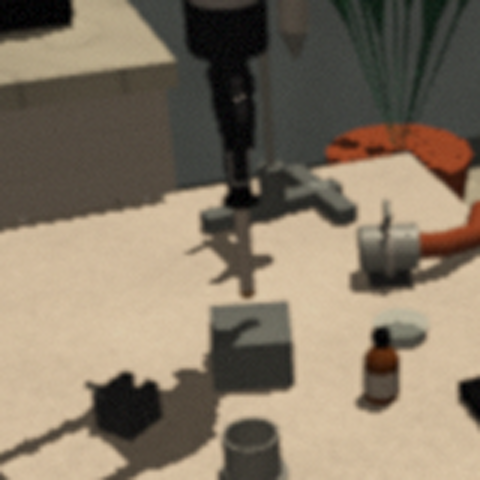

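The rod is held and clear of the stand, with its tip at crop (247,293), i.e. side pixel (268.3,167.7). I'll check the tip offset and refine the cup position, then dip.

```bash
python3 - <<'E'
from h import *
s=r.read_state(); p=np.array(s['eef_pos'])
m=optics.camera_model('side')
for h in (.088,): 
    x=np.array(m['R'])@np.array([p[0],p[1],h])+m['t']; print('exp tip px',(m['K']@x/x[2])[:2],'mm/px',x[2]/403.9*1000)
q=down(81.8); c=[.505,.102]
r.move_straight([c[0],c[1],.245],q,speed=.15)
s=r.read_state(); im,d=shot('wrist','w3'); P=wristP(d,s)
b=(np.hypot(P[...,0]-c[0],P[...,1]-c[1])<.04)&(P[...,2]>.042)&(P[...,2]<.056)&(d>0)
rect=cv2.minEnclosingCircle((P[b][:,:2]*1000).astype(np.float32)); print(s['time_s'],s['eef_pos'],b.sum(),P[b].mean(0),rect)
shot('side','s3')
x=np.array(m['R'])@np.array([*s['eef_pos'][:2],.09])+m['t']; u=(m['K']@x/x[2])[:2]; print(u)
u=u.astype(int); a=cv2.imread('pics/s3.png')[u[1]-70:u[1]+70,u[0]-70:u[0]+70]
w=cv2.imread('pics/w3.png')
cv2.imwrite('pics/c3.png',np.hstack([cv2.resize(a,(400,400),interpolation=cv2.INTER_CUBIC),w[:,120:520]]))
E
```

```text
exp tip px [267.84085217 168.04987608] mm/px 3.1072886313305297
6.5917 [0.5051696  0.10258058 0.24493914] 471 [0.50091744 0.1009608  0.04931952] ((504.5767517089844, 100.77019500732422), 26.949054718017578)
[267.75732603 201.5000041 ]
```

View pics/c3.png

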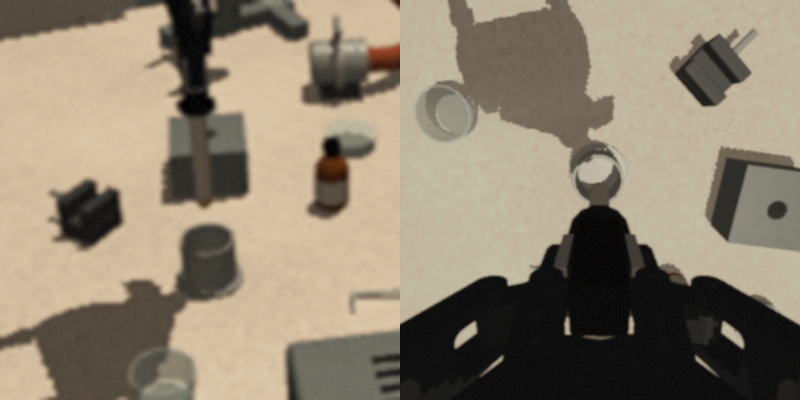

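The rod tip hangs over the cup mouth (side crop tip at (205,203)) and matches the expected pixel. The cup centre is (0.5046,0.1008). I'll dip, retract, and move above the pad.

```bash
python3 - <<'E'
from h import *
q=down(81.8); c=[.5046,.1008]
print(r.move_straight([*c,.1775],q,speed=.08,max_force=10))
r.hold(.4); s=r.read_state(); print(s['time_s'],s['eef_pos'],s['contact_force'],s['grip_width'])
r.move_straight([*c,.315],q,speed=.12)
r.move_straight([.596,-.196,.315],q,speed=.2)
r.hold(.2)
s=r.read_state(); im,d=shot('wrist','w4'); shot('top','t4'); P=wristP(d,s)
print(s['time_s'],s['eef_pos'],s['contact_force'],s['grip_width'])
for nm,z0,z1,cc,R in (('pad',.105,.128,(.596,-.196),.05),('cup',.042,.056,c,.045)):
    b=(np.hypot(P[...,0]-cc[0],P[...,1]-cc[1])<R)&(P[...,2]>z0)&(P[...,2]<z1)&(d>0)
    if b.any(): print(nm,b.sum(),P[b].mean(0),cv2.minAreaRect((P[b][:,:2]*1000).astype(np.float32)))
a=cv2.imread('pics/t4.png')[130:270,380:520]
cv2.imwrite('pics/c4.png',np.hstack([cv2.resize(a,(400,400),interpolation=cv2.INTER_CUBIC),cv2.imread('pics/w4.png')[:,120:520]]))
E
```

```text
False
8.0833 [0.50463782 0.10080873 0.17765501] [-0.15398988  0.68497615 -1.68898233] 0.021365907679307038
11.2833 [ 0.59598776 -0.19534069  0.31527699] [-0.00518028  0.23618386 -1.19763207] 0.02137900885523577
pad 1999 [ 0.59144429 -0.20543615  0.11640608] ((593.2366333007812, -210.275146484375), (68.78905487060547, 46.31437301635742), 76.94051361083984)
cup 834 [0.50424632 0.10069888 0.04766479] ((505.0439758300781, 100.2549057006836), (54.273746490478516, 53.04119110107422), 78.44223022460938)
```

View pics/c4.png

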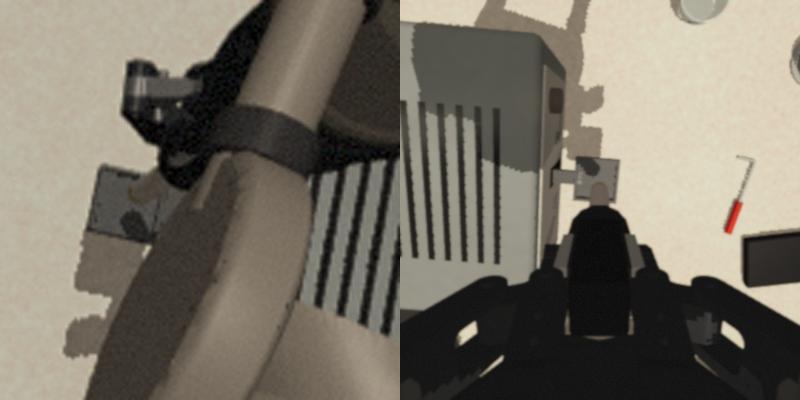

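The pad lies under the tip (wrist crop about (597,180) for the pad, tip about (599,195)), and the cup has not moved. Press in steps while logging Fz, so the humps and clicks show the travel.

```bash
python3 - <<'E'
from h import *
q=down(81.8); c=[.596,-.197]
r.move_straight([*c,.285],q,speed=.1); r.hold(.2)
f0=np.array(r.read_state()['contact_force'])
for z in list(np.arange(.279,.2295,-.002)):
    r.move_straight([*c,z],q,speed=.03)
    s=r.read_state(); f=np.array(s['contact_force'])-f0
    print(round(s['time_s'],2),round(z,4),np.round(np.array(s['eef_pos'])*1000,1),np.round(f,1))
    if f[2]>25: break
s=r.read_state(); im,d=shot('wrist','w5'); P=wristP(d,s)
print(s['grip_width'])
b=(np.hypot(P[...,0]-c[0],P[...,1]-c[1])<.035)&(P[...,2]>.05)&(P[...,2]<.125)&(d>0)
print(b.sum(),np.histogram(P[b][:,2],bins=np.arange(.05,.126,.005)))
E
```

```text
12.38 0.279 [ 595.9 -196.9  278.7] [-0.  -0.5  0.6]
12.63 0.277 [ 596.  -197.   276.9] [-0.5 -0.5 -0.5]
12.88 0.275 [ 596.  -197.   274.8] [-0.2  0.2  0. ]
13.13 0.273 [ 595.9 -197.   272.8] [-0.5 -0.6  0.4]
13.38 0.271 [ 596.2 -197.   271.6] [-1.2  0.1  4.7]
13.63 0.269 [ 596.1 -197.1  269.3] [-0.5 -0.2  5. ]
13.88 0.267 [ 596.1 -197.   266.8] [0.2 0.6 4.1]
14.13 0.265 [ 596.  -197.   264.6] [0.6 0.9 3.5]
14.38 0.263 [ 596.  -197.   262.6] [ 0.9 -0.2  3.3]
14.63 0.261 [ 595.9 -197.   260.6] [-0.4  0.1  1.5]
14.88 0.259 [ 596. -197.  259.] [0.1 0.2 3.1]
15.13 0.257 [ 596.  -197.   257.2] [-0.4  0.7  6.2]
15.38 0.255 [ 596. -197.  255.] [-0.1 -0.6  4.4]
15.63 0.253 [ 596.  -197.   252.8] [ 0.8 -0.7  4.9]
15.88 0.251 [ 596.  -197.   250.7] [-0.3  0.   3.9]
16.13 0.249 [ 596.  -197.   248.7] [ 0.4 -0.6  3.1]
16.38 0.247 [ 595.9 -197.   246.6] [ 0.3 -0.6  2.4]
16.63 0.245 [ 596.  -197.   245.1] [-0.6 -0.4  4.4]
16.88 0.243 [ 596.  -197.   243.2] [-0.2 -0.3  6.3]
17.13 0.241 [ 596.  -197.   241.1] [-0.6  0.4  6.1]
17.38 0.239 [ 596.  -197.   238.9] [-0.3 -0.8  5.2]
17.63 0.237 [ 596.  -197.   236.8] [-0.6 -0.3  4.3]
17.88 0.235 [ 596.  -197.   234.7] [0.7 0.3 4.4]
18.13 0.233 [ 596.  -197.   232.6] [ 0.2 -0.2  3.2]
18.38 0.231 [ 596. -197.  231.] [0.6 0.6 6.1]
0.021623233830106267
2290 (array([   0,    0,    0,   27, 1397,  604,   48,   19,   24,   24,   25,
         27,   29,   32,   34]), array([0.05 , 0.055, 0.06 , 0.065, 0.07 , 0.075, 0.08 , 0.085, 0.09 ,
       0.095, 0.1  , 0.105, 0.11 , 0.115, 0.12 , 0.125]))
```

The force minima at TCP z ≈ 0.2606, 0.2466 and 0.2326 show three clicks passed. With contact at about 0.2724, travel is about 41 mm. I'll check against the pad depth and the hold, and take one picture.

```bash
python3 - <<'E'
from h import *
c=[.596,-.197]
r.hold(.5)
for i in range(4):
    s=r.read_state(); print(s['time_s'],s['eef_pos'],np.round(s['contact_force'],1),np.abs(s['dq']).max()); r.hold(.15)
def padz(f,s=None,n='wrist'):
    d=np.load(f'pics/{f}.npy'); P=wristP(d,s)
    b=(np.hypot(P[...,0]-c[0],P[...,1]-c[1])<.02)&(P[...,2]<.12)&(P[...,2]>.055)&(d>0)
    h,e=np.histogram(P[b][:,2],bins=np.arange(.055,.12,.001)); i=h.argmax(); print(f,e[i],h[i])
s=r.read_state(); im,d=shot('wrist','w6'); padz('w6',s)
padz('w4',dict(eef_pos=np.array([.59599,-.19534,.31528]),eef_rot=s['eef_rot']))
shot('side','s6'); P=wristP(d,s)
b=(np.hypot(P[...,0]-.505,P[...,1]-.101)<.045)&(P[...,2]>.042)&(P[...,2]<.056)&(d>0)
print('cup',b.sum(),P[b].mean(0) if b.any() else '')
cv2.imwrite('pics/c6.png',np.hstack([cv2.imread('pics/s6.png')[:,200:520],cv2.imread('pics/w6.png')[:,120:520]]))
E
```

```text
18.9333 [ 0.59601715 -0.19701322  0.23105546] [ 1.6 -0.3  4. ] 0.0022980946879651515
19.0833 [ 0.59603632 -0.19700282  0.23104281] [-0.7 -0.5  3.9] 0.0014067035324303605
19.2333 [ 0.59602716 -0.19702095  0.23105114] [-0.4  0.5  5.1] 0.0017627948715821077
19.3833 [ 0.59600405 -0.19699479  0.23100297] [0.8 0.4 4.5] 0.0020801201964173416
w6 0.07300000000000001 433
w4 0.11500000000000005 420
cup 776 [0.50598991 0.0814541  0.04747183]
```

View pics/c6.png

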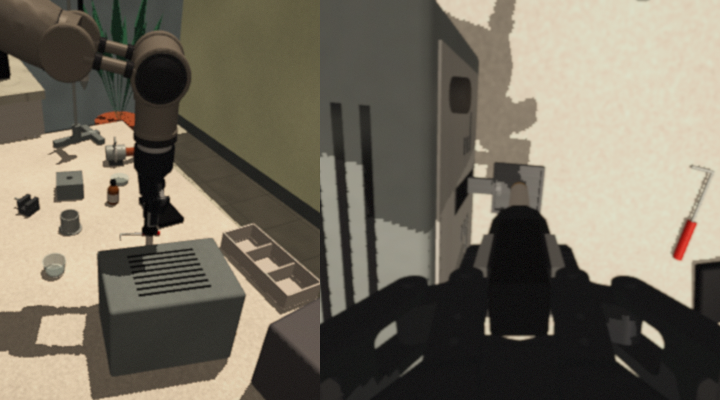

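By wrist depth the pad has dropped 42 mm. The force is steady and the arm is still. The tip is on the pad (wrist crop about (518,195)), and the fingers are above and clear of the box. The cup is still at side pixel (270,222). Handing in.

```bash
python3 -c "
from h import *
r.finish_job(); s=r.read_state(); print(s['time_s'],s['eef_pos'],s['contact_force'],s['grip_width'])"
```

```text
the job is handed in; nothing more can be done
the job is handed in; nothing more can be done
```

I handed the job in with the rod holding the lever in its third click. No verdict was reported, and the final state could not be read after handing in. The last checks below were taken just before.

- **Rod and cup:** I gripped the rod by its handle, lifted it out of the stand, and dipped the tip to about 20 mm above the table. That is about 30 mm below the cup's rim, and I felt no notable contact.
- **Lever:** I pressed it in 2 mm steps. Three force minima, about 14 mm apart, showed the three clicks going by. The press from first contact came to about 41 mm, and the pad depth from the wrist camera gave 42 mm.
- **Hold:** The upward force was a steady 4–5 N, the arm was still, and the tip was about on the pad's centre. The fingers were above and clear of the generator box. The clock stood at about 19.5 s of the 51 s allowed.
- **One check disagreed:** the last wrist-camera depth estimate put the cup about 20 mm off. I put this down to the cup being partly out of that view. After the dip the wrist depth put it within about 1 mm of its earlier position, and the last side picture shows it in the same place as at the start.

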